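Open the latched gate of the drying locker

TASK

The painted cup in the drying locker is ready to come out. Press the red thumb lever on the gate down to lift the latch bar out of its catch, swing the gate wide open, about square to the locker's front, and let go so that the bar drops level again. Leave the cup inside and the jars and stamp on the table undisturbed.

Things in the scene. Friction and masses are not known exactly. Their poses are not given: they have to be found in the camera images.
- locker: Low roofed wooden drying locker, fixed: 180 mm deep (x), 260 mm wide (y -140 to +120 mm), 125 mm high, roof bare. Origin on the table under the case; x points into the case, y to the left seen from the front, z up. Its open front is the plane x = -90 mm; the gate hangs before it (mid-plane x = -99 mm), hinged at the left (y = +105 mm).
- gate (a joint): Gate angle about its upright hinge: 0 shut, grows as the free (right) end swings out towards the robot, then left; 1.57 is square to the front, stop at 1.65. Green frame with steel bars, 14 mm thick, 8 to 198 mm from the hinge axis, z = 14 to 122 mm, 0.6 kg. Light friction (0.06 N m): stays where left. While the bar lies in the catch it moves only about 0.02 rad.
- latch (a joint): Turn of the latch, a rocker on the gate: 0 = bar level, at rest by its own weight; grows as the thumb lever is pressed down and the bar's tip rises; stop at 0.38 rad. From about 0.17 rad the bar is clear of the catch. Turns easily (about 1 N at the lever), no spring: it falls back to 0 when let go, also with the gate open.
- thumb_grip (a point): Centre of the red round grip on the thumb lever: a level cylinder 20 mm in diameter, 26 mm long, its length square to the gate; can be pinched from above on its flat ends. At rest z = 188 mm, in the gate's mid-plane, 90 mm from the hinge axis, 60 mm nearer the hinge and 37 mm higher than the pivot. Frame fixed to the latch: x square to the gate (into the case when shut), y towards the hinge.
- latch_pivot (a point): Point on the level axis, square to the gate, on which the latch rocks: in the gate's mid-plane, z = 151 mm, 150 mm from the hinge axis. Frame fixed to the gate: x square to the gate (into the case when shut), y along the gate towards the hinge, z up.
- gate_hinge (a point): Point on the gate's upright hinge axis at the height of the latch pivot (z = 151 mm). Frame fixed to the gate, axes as for latch_pivot.
- bar_tip (a point): Middle of the tip end of the steel latch bar (9 mm thick, 12 mm high), 87 mm from the pivot on the side away from the hinge.
- gold_cup_mid (a point): Painted white tea cup with gilt band, 112 x 144 mm over the handle, 60 mm high, standing in the locker; point half-way up. Not to be moved.
- pigment_jar_5_mid (a point): Purple pigment jar with black lid, 48 mm in diameter, 64 mm high, on the table to the left of the locker; point half-way up. Bystander.
- pigment_jar_4_mid (a point): Yellow pigment jar with pale lid, 51 mm in diameter, 58 mm high, on the table to the left and nearer the robot; point half-way up. Bystander.
- back_stamp_mid (a point): Turned wooden hand stamp, 26 mm in diameter, 64 mm high, standing on the table to the right and nearer the robot; point half-way up. Bystander.
- catch (a point): Dark steel catch at the right of the locker's front, a trough 26 mm long open at the top in which the latch bar lies; point in the middle of its floor (z = 145 mm). Its front lip is 8 mm thick and stands 10 mm above the floor. Frame as the locker's.

How it is judged:
On the way, in this order (a step that is already met when the one before it is completed fails the run):
1. the thumb lever is pressed until the latch bar is clear of its catch, with the gate still shut (value of joint latch above 0.18 rad and value of joint gate below 0.1 rad), for 0.1 s.
2. the gate is swung wide open (value of joint gate above 1.25 rad), for 0.2 s.
At the end, for the whole second after the job is handed in: The gate stands at rest at least 1.25 rad (72 degrees) open and the latch bar has dropped back to level (within 0.06 rad) (value of joint gate above 1.25 rad and value of joint latch below 0.06 rad and velocity of joint gate between -0.05 and 0.05 rad/s); the robot touches nothing.
It fails at once if the cup in the locker is shifted by more than 20 mm (distance of gold_cup_mid from where it was at the start of the episode above 0.02 m).
It fails at once if the purple jar is shifted by more than 25 mm or knocked over (distance of pigment_jar_5_mid from where it was at the start of the episode above 0.025 m).
It fails at once if the yellow jar is shifted by more than 25 mm or knocked over (distance of pigment_jar_4_mid from where it was at the start of the episode above 0.025 m).
It fails at once if the stamp is shifted by more than 25 mm or knocked over (distance of back_stamp_mid from where it was at the start of the episode above 0.025 m).
It also fails if it takes over 40 s, if anything falls off the work surface, if the arm or the gripper's body presses on something with over 40 N, if the wrist force passes 120 N, or if a joint passes its speed limit or range.

ROBOT

A 6-joint arm with a two-finger parallel gripper is mounted at the origin on a cart in front of the work surface, level with it; the furniture and walls round the work are solid. World frame = base frame: x ahead of the robot, y to its left, z up, the work surface at z = 0. Lengths are in m, angles in rad, forces in N, time in s.
With the tool pointing down it reaches from about 0.275 to 0.825 m from the base axis. Payload 4.9 kg.
Tool frame: the origin (TCP) lies midway between the tips of the shut fingers; the grasp point (between the pads) lies 19 mm behind it (arm.pinch_z is the distance from the TCP to the grasp point, in m); z points along the fingers, x is the direction in which the jaws open and shut, and the axes are right-handed (so a half turn about z gives the same grasp; the last joint's range is limited). The gripper opens to 85 mm and grips with 20 to 120 N. Pads are 22 mm wide; open, the fingers measure 114 mm over their backs; the gripper's body (76 mm by 85 mm) begins 54 mm behind the grasp point. The pads swing forward as they close: fully open they stand 13 mm farther back than shut.
Start: joints at [-1.304, 0.326, -0.193, 1.052, 0, 1.437], TCP at [0.215, -0.506, 0.198] pointing down, gripper open.
Joint ranges: [-2.65, 2.65], [-0.97, 1.79], [-1.3, 1.35], [-1.93, 2.1], [-1.47, 1.37], [-3.14, 3.14]. Speed limits (rad/s): [2.57, 2.57, 3.14, 3.14, 3.14, 3.14].

INTERFACE

Orientations are given as a 3x3 rotation matrix whose columns are the frame's x, y, z axes.
In Python, from workcell import arm gives the robot as it stands.
- The arm moves only by the tool play_rows, never from a script. Its argument "rows" is a list that holds one entry, the list of rows, each a list of 5 numbers: the closure, from -1 (fully open) to 1 (shut), then the shift along the tool's x, y, z in cm, then the turn about the tool's z in degrees. A call has 1 to 12 rows; each row is the pose to reach, as a shift and turn from the pose commanded when the call began, along the tool's axes at that moment; what a row does not reach only later rows make up. A row lasts 1/10 s, in which the tool goes at most 50 mm and 8.59 degrees, less where a joint would pass 70% of its speed; a pose out of reach is approached as far as the arm can. A call with a gripper value outside its range is refused whole. The fingers move at their own pace and stop on an object; "force" is the grip in N (left out, the last holds). Time passes only in rows, so rows that repeat a pose let the fingers close. It gives the time, the measured TCP pose, the force and the opening at its end, in the units of the state.
- arm.observe(): the state, without advancing time (a new reading comes with each control period).
- arm.camera(name): name is "scene" or "top" or "wrist"; returns (picture, depth): 480x640x3 uint8, red, green, blue; 480x640 float32, m along the optical axis (not along the pixel's ray), 0 where there is no reading.
- arm.camera_info(name): a dict with "fx", "fy", "cx", "cy" (pixels), "extrinsics" (4x4, takes a point from camera to world coordinates); the wrist camera has in their place "tool_from_camera" (4x4, takes a point from camera to tool coordinates, whose origin is the TCP and whose axes are the tool frame's). Camera axes: x right, y down, z forward; pixel columns grow to the right and rows downward; lengths in m; the calibration is good to about 2 mm. A picture is of the moment at which its call begins: read the wrist's pose just before it. camera_info takes no time and is no camera call.
- arm.job_done(): hands the job in, once; it reports no verdict.
Trained networks look in the newest picture that a camera, given by its name, has taken for a name from the list of things; names that differ only in an ending like _2 or _b are one class to them, and where a whole thing is asked for, a point or a joint stands for the part that bears it (a point fixed in the world has none). Each returns a list of dicts, best first, with "conf" (0 to 1); they miss things now and then, are a little off and sometimes report something else, mostly with a low value. They report only what shows in the picture. A call takes as long as a camera call.
- arm.spot_in(query, camera): "location" ([x, y, z] in m, in world coordinates, good to about 4 mm: the middle of the surface that is visible of it).
The state is a dict: "time_s": time; "qpos": joint angles; "joint_velocities": joint speeds; "joint_torque": joint torques, N m; "position": TCP position; "eef_rot": TCP orientation; "ft_force": force on the tool from outside, world axes, zero at the start; "torque": the same for the moment, N m; "opening": finger opening in m.
Only numpy, scipy, OpenCV 4.12 (cv2) and the standard library are available. Lean on these libraries where they do the work, as an engineer would, in place of code of your own. Each camera call takes 0.05 s, during which the arm holds its last target. There are 200 camera calls.

## Working session

There is one attempt and no reset: what is moved stays moved. The work goes in short steps, Python scripts to look and compute and a tool call to move; the robot and the scene stay as the last step left them, time stands still between calls to the robot, and variables do not carry over. Pictures are saved under pics/ and viewed, about 8 in all and at most 12, crops included, and the job is handed in when it is done.

Besides the shell and the picture viewer there is one more tool, called after ">>>" in YAML: its name, and indented under it one key for each argument. play_rows: Moves the arm, as the interface text tells. Its arguments: {"type":"object","properties":{"rows":{"type":"array"},"force":{"type":"number"}},"required":["rows"]}

```bash
mkdir -p pics; ls
python3 - <<'E'
from workcell import arm
import cv2,numpy as np
s=arm.observe();print(s['time_s'],s['position'],s['eef_rot'],s['opening'],arm.pinch_z)
for c in ["scene","top"]:
    p,d=arm.camera(c);cv2.imwrite(f"pics/{c}0.png",p[:,:,::-1]);np.save(f"pics/{c}0.npy",d)
    for q in ["thumb_grip","latch_pivot","gate_hinge","bar_tip","catch","back_stamp_mid","pigment_jar_4_mid","pigment_jar_5_mid","gold_cup_mid","locker"]:
        print(c,q,[(np.round(r['location'],3).tolist(),round(r['conf'],2)) for r in arm.spot_in(q,c)[:2]])
E
```

```text
pics
0.0 [ 0.21442659 -0.5057853   0.19709584] [[ 3.90163592e-01 -9.20745427e-01 -4.79288499e-04]
 [-9.20743939e-01 -3.90163830e-01  1.66881317e-03]
 [-1.72355313e-03 -2.09808162e-04 -9.99998493e-01]] 0.08545631778250297 0.0187
scene thumb_grip [([0.431, -0.47, 0.031], 0.52)]
scene latch_pivot [([0.549, -0.08, 0.092], 0.71)]
scene gate_hinge [([0.548, -0.085, 0.094], 0.84)]
scene bar_tip []
scene catch [([0.638, -0.086, 0.126], 0.78)]
scene back_stamp_mid [([0.431, -0.467, 0.034], 0.66)]
scene pigment_jar_4_mid [([0.483, 0.165, 0.049], 0.79)]
scene pigment_jar_5_mid [([0.637, 0.177, 0.046], 0.93)]
scene gold_cup_mid []
scene locker [([0.639, -0.089, 0.121], 0.91)]
top thumb_grip [([0.561, -0.206, 0.157], 0.63)]
top latch_pivot []
top gate_hinge [([0.557, -0.167, 0.122], 0.88)]
top bar_tip [([0.56, -0.208, 0.161], 0.87)]
top catch []
top back_stamp_mid [([0.439, -0.466, 0.054], 0.52)]
top pigment_jar_4_mid [([0.499, 0.155, 0.062], 0.57)]
top pigment_jar_5_mid [([0.645, 0.166, 0.063], 0.73)]
top gold_cup_mid []
top locker [([0.649, -0.173, 0.13], 0.69)]
```

Run:
```python
import cv2,numpy as np
from workcell import arm
np.set_printoptions(precision=4,suppress=True)
for c in ["scene","top"]:
    im=cv2.imread(f"pics/{c}0.png");d=np.load(f"pics/{c}0.npy");i=arm.camera_info(c)
    v,u=np.mgrid[:480,:640]
    P=np.stack([(u-i['cx'])/i['fx']*d,(v-i['cy'])/i['fy']*d,d,np.ones_like(d)],-1)@np.array(i['extrinsics']).T
    P=P[...,:3];np.save(f"pics/{c}P.npy",P)
    h=cv2.cvtColor(im,cv2.COLOR_BGR2HSV)
    red=((h[...,0]<8)|(h[...,0]>172))&(h[...,1]>150)&(h[...,2]>60)&(d>0)&(P[...,2]>.1)
    q=P[red];print(c,'red',len(q),np.median(q,0),q.min(0),q.max(0),np.argwhere(red).mean(0))
    roof=(d>0)&(abs(P[...,2]-.125)<.006)&(P[...,0]>.3)&(P[...,0]<1)
    n,l,st,_=cv2.connectedComponentsWithStats(roof.astype('uint8'));k=1+st[1:,4].argmax()
    r=P[l==k][:,:2].astype('float32');print('roof',st[k],cv2.minAreaRect(r),cv2.boxPoints(cv2.minAreaRect(r)),np.median(P[l==k][:,2]))
```

```text
scene red 140 [ 0.7796 -1.1139  0.1333] [ 0.1346 -1.1702  0.1119] [ 0.8309 -0.1413  0.6817] [126.1286 523.8929]
roof [ 260  183   80   71 3102] ((0.6479108333587646, -0.16008397936820984), (0.20418357849121094, 0.23575958609580994), 1.9286776781082153) [[ 0.5419 -0.0457]
 [ 0.5498 -0.2813]
 [ 0.7539 -0.2745]
 [ 0.746  -0.0388]] 0.12485625331683431
top red 97 [ 0.5556 -0.1512  0.1971] [ 0.5452 -0.1611  0.115 ] [ 0.568  -0.1424  0.2018] [253.0722 319.4948]
roof [ 270  169  120   92 9084] ((0.6502529382705688, -0.17411385476589203), (0.19679775834083557, 0.260394811630249), 2.0378780364990234) [[ 0.5473 -0.0475]
 [ 0.5565 -0.3077]
 [ 0.7532 -0.3007]
 [ 0.744  -0.0405]] 0.12589277668595023
```

View pics/scene0.png

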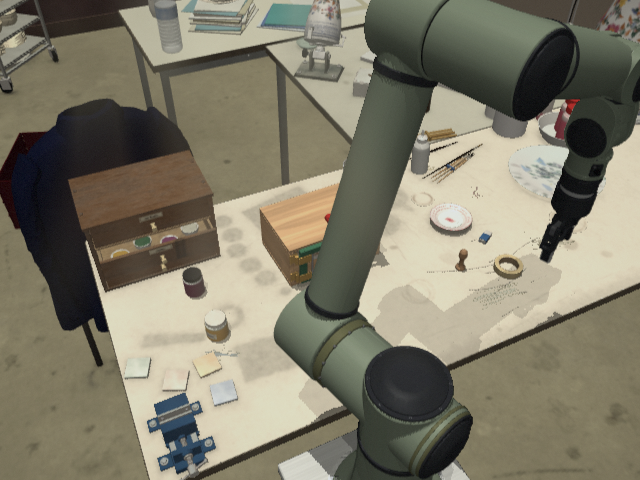

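View pics/top0.png

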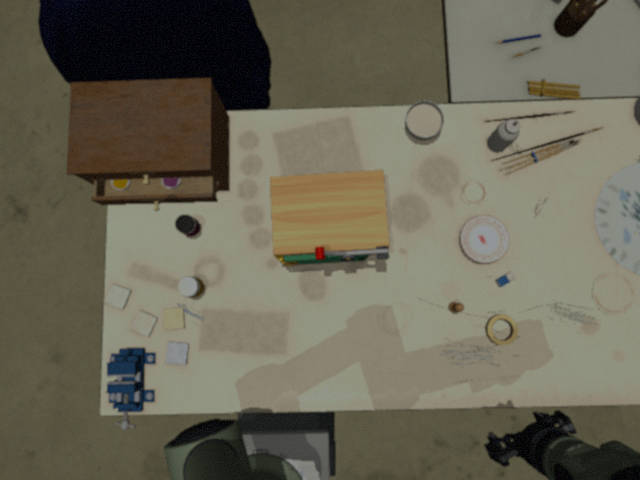

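>>> play_rows:
  rows:
    - [[-1, 0, 0, -5, 0], [-1, -4, -10, -6, -15], [-1, -10, -23, -6, -35], [-1, -19.2, -45.4, -6, -69], [-1, -19.2, -45.4, -6, -69], [-1, -19.2, -45.4, -6, -69], [-1, -19.2, -45.4, -6, -69], [-1, -19.2, -45.4, -6, -69], [-1, -19.2, -45.4, -6, -69], [-1, -19.2, -45.4, -6, -69], [-1, -19.2, -45.4, -6, -69], [-1, -19.2, -45.4, -6, -69]]

```text
time_s: 2.3
position: [0.5606, -0.1485, 0.2575]
eef_rot: [[0.999, 0.041, 0.001], [0.041, -0.999, 0.001], [0.001, -0.001, -1.0]]
ft_force: [-0.7, -0.4, -0.3]
opening: 0.0855
```

```bash
cat > h.py <<'E'
from workcell import arm
import cv2,numpy as np
np.set_printoptions(precision=4,suppress=True)
def look(name):
    s=arm.observe();p,d=arm.camera("wrist");i=arm.camera_info("wrist")
    print(s['time_s'],s['position'],s['qpos'],np.array(s['eef_rot']).ravel(),s['ft_force'],s['opening'])
    cv2.imwrite(f"pics/{name}.png",p[:,:,::-1])
    v,u=np.mgrid[:480,:640]
    P=np.stack([(u-i['cx'])/i['fx']*d,(v-i['cy'])/i['fy']*d,d,np.ones_like(d)],-1)@np.array(i['tool_from_camera']).T
    P=P[...,:3]@np.array(s['eef_rot']).T+s['position']
    h=cv2.cvtColor(p,cv2.COLOR_RGB2HSV)
    red=((h[...,0]<8)|(h[...,0]>172))&(h[...,1]>150)&(h[...,2]>60)&(d>0)&(P[...,2]>.14)&(P[...,2]<.21)
    q=P[red]
    if len(q): print('red',len(q),q.mean(0),np.percentile(q,[2,98],axis=0),np.argwhere(red).mean(0),cv2.minAreaRect(q[q[:,2]>.18][:,:2].astype('float32')) if (q[:,2]>.18).any() else '')
    return p,P,d
E
python3 -c "
from h import *
p,P,d=look('w1')
for q in ['thumb_grip','bar_tip','catch']: print(q,[(r['location'],r['conf']) for r in arm.spot_in(q,'wrist')[:2]])"
```

```text
2.3 [ 0.5606 -0.1485  0.2575] [-0.3871  0.3521 -0.0024  1.2157  0.0016  1.1428] [ 0.9992  0.0409  0.0012  0.0409 -0.9992  0.0012  0.0013 -0.0012 -1.    ] [-0.6514 -0.3942 -0.3333] 0.08552240992013381
red 919 [ 0.557  -0.1497  0.1964] [[ 0.5452 -0.1593  0.1897]
 [ 0.5686 -0.1427  0.1995]] [238.2361 317.4015] ((0.5571151375770569, -0.15094928443431854), (0.024366168305277824, 0.01762957125902176), 2.583176374435425)
thumb_grip [([0.556, -0.1886, 0.1661], 0.7)]
bar_tip [([0.5596, -0.1861, 0.1675], 0.73)]
catch [([0.6393, -0.1431, 0.1249], 0.72)]
```

View pics/w1.png

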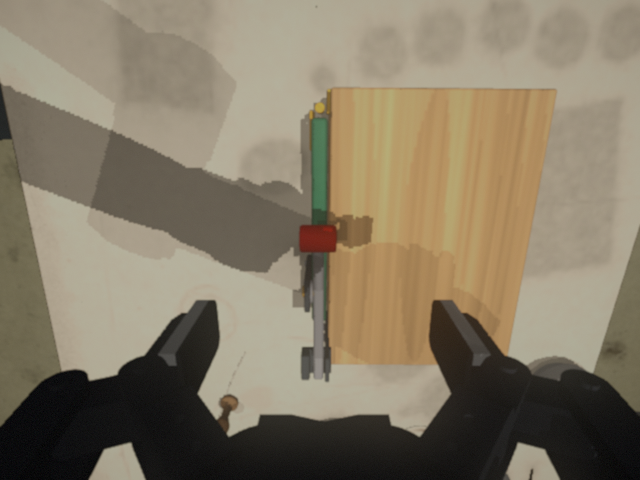

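>>> play_rows:
  rows:
    - [[-1, -0.37, 0.24, 3, 0], [-1, -0.37, 0.24, 6, 0], [-1, -0.37, 0.24, 8.6, 0], [-1, -0.37, 0.24, 8.6, 0], [1, -0.37, 0.24, 8.6, 0], [1, -0.37, 0.24, 8.6, 0], [1, -0.37, 0.24, 8.6, 0], [1, -0.37, 0.24, 8.6, 0], [1, -0.37, 0.24, 8.6, 0], [1, -0.37, 0.24, 8.6, 0], [1, -0.37, 0.24, 8.6, 0], [1, -0.37, 0.24, 8.6, 0]]
  force: 30

```text
time_s: 3.7
position: [0.5541, -0.155, 0.1719]
eef_rot: [[0.999, 0.034, -0.0], [0.034, -0.999, -0.0], [-0.0, 0.0, -1.0]]
ft_force: [-0.2, 0.1, -0.3]
opening: 0.0001
```

```bash
python3 -c "
from h import *
look('w2')"
```

```text
3.7 [ 0.5541 -0.155   0.1719] [-0.401   0.3908 -0.1661  1.014  -0.      1.1354] [ 0.9994  0.0344 -0.0001  0.0344 -0.9994 -0.     -0.0001  0.     -1.    ] [-0.1544  0.1167 -0.3188] 6.692075638579498e-05
red 1392 [ 0.5576 -0.1463  0.1951] [[ 0.545  -0.1539  0.1877]
 [ 0.5688 -0.1424  0.1992]] [276.3319 330.9001] ((0.5567132830619812, -0.14873044192790985), (0.014122328720986843, 0.025180455297231674), 88.52336883544922)
```

View pics/w2.png

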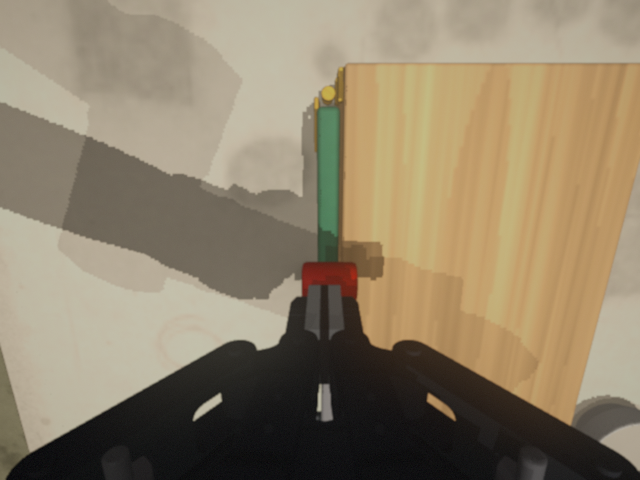

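```bash
python3 -c "
from h import *
p,P,d=look('w3')
for v in range(240,345,6): print(v,[ (P[v,u].round(3).tolist(), p[v,u].tolist()) for u in (308,316,326,338)])
t,dd=arm.camera('top');cv2.imwrite('pics/t3.png',cv2.resize(t[200:300,260:420,::-1],None,fx=5,fy=5,interpolation=2))
"
```

```text
3.75 [ 0.5541 -0.155   0.1718] [-0.401   0.3908 -0.1661  1.014  -0.      1.1354] [ 0.9994  0.0344 -0.0001  0.0344 -0.9994  0.     -0.0001 -0.     -1.    ] [-1.7426  0.9571 -0.2913] -0.00025682035487626477
red 1390 [ 0.5575 -0.1462  0.195 ] [[ 0.5449 -0.154   0.1878]
 [ 0.5689 -0.1423  0.1992]] [276.2993 330.7619] ((0.5567079186439514, -0.14877194166183472), (0.014300494454801083, 0.025174647569656372), 89.4837417602539)
240 [([0.54, -0.196, -0.001], [113, 104, 90]), ([0.548, -0.195, -0.0], [110, 102, 87]), ([0.556, -0.153, 0.123], [58, 81, 59]), ([0.57, -0.191, 0.01], [83, 74, 51])]
246 [([0.54, -0.202, 0.001], [111, 102, 87]), ([0.548, -0.201, 0.001], [109, 101, 86]), ([0.556, -0.158, 0.122], [56, 70, 50]), ([0.57, -0.197, 0.011], [86, 74, 50])]
252 [([0.54, -0.208, -0.0], [111, 104, 87]), ([0.549, -0.208, -0.0], [110, 102, 88]), ([0.556, -0.162, 0.123], [54, 67, 48]), ([0.552, -0.077, 0.349], [90, 75, 50])]
258 [([0.541, -0.215, 0.0], [108, 100, 86]), ([0.549, -0.214, 0.001], [108, 99, 84]), ([0.557, -0.166, 0.123], [54, 69, 48]), ([0.571, -0.209, 0.011], [94, 76, 51])]
264 [([0.54
[... 1601 characters left out ...]
]), ([0.559, -0.144, 0.236], [76, 71, 66])]
324 [([0.549, -0.144, 0.24], [76, 73, 69]), ([0.552, -0.143, 0.241], [79, 77, 72]), ([0.555, -0.143, 0.241], [41, 35, 29]), ([0.559, -0.143, 0.24], [76, 72, 66])]
330 [([0.549, -0.144, 0.244], [61, 59, 56]), ([0.552, -0.144, 0.243], [89, 87, 83]), ([0.555, -0.144, 0.244], [39, 33, 29]), ([0.559, -0.144, 0.243], [75, 71, 68])]
336 [([0.549, -0.142, 0.249], [38, 35, 31]), ([0.552, -0.143, 0.248], [55, 52, 49]), ([0.555, -0.145, 0.245], [38, 33, 28]), ([0.559, -0.142, 0.25], [39, 33, 27])]
342 [([0.549, -0.143, 0.251], [38, 34, 32]), ([0.552, -0.143, 0.252], [38, 35, 31]), ([0.555, -0.148, 0.244], [39, 34, 30]), ([0.559, -0.143, 0.252], [38, 32, 29])]
```

```bash
python3 -c "
import cv2
im=cv2.imread('pics/w3.png')[230:360,250:410];cv2.imwrite('pics/w3c.png',cv2.resize(im,None,fx=4.5,fy=4.5,interpolation=2))"
```

```text
(no output)
```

View pics/w3c.png

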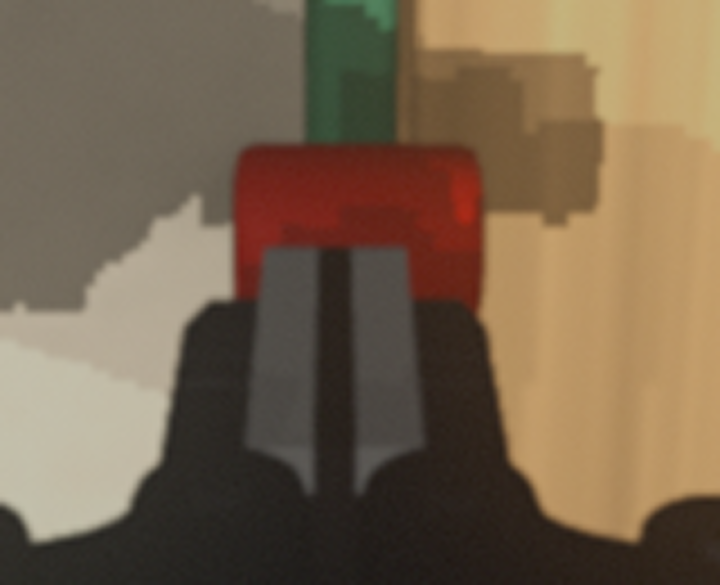

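>>> play_rows:
  rows:
    - [[-1, 0, 0, -2, 0], [-1, 0.3, -0.4, -2, 0], [-1, 0.3, -0.4, -2, 0], [-1, 0.3, -0.4, -2, 0], [-1, 0.3, -0.4, -2, 0], [-1, 0.3, -0.4, 0, 0], [-1, 0.3, -0.4, 1.5, 0], [-1, 0.3, -0.4, 2.5, 0], [-1, 0.3, -0.4, 3.4, 0], [-1, 0.3, -0.4, 3.4, 0], [-1, 0.3, -0.4, 3.4, 0]]

```text
time_s: 4.95
position: [0.5571, -0.151, 0.138]
eef_rot: [[0.999, 0.034, 0.0], [0.034, -0.999, -0.0], [0.0, 0.0, -1.0]]
ft_force: [0.6, 0.4, 0.3]
opening: 0.0858
```

```bash
python3 -c "
from h import *
p,P,d=look('w4')
g=(np.linalg.norm(P-np.array(arm.observe()['position']),axis=-1)<.12)&(P[...,2]>.14)
for a in (200,): 
  for u in (140,170,195,215,440,460,480): 
    c=np.where(g[:,u])[0]
    if len(c): print(u,c.min(),P[c.min(),u],P[c[len(c)//2],u])"
```

```text
4.95 [ 0.5571 -0.151   0.138 ] [-0.3926  0.4208 -0.2112  0.9387 -0.      1.144 ] [ 0.9994  0.0342  0.0001  0.0342 -0.9994 -0.      0.0001  0.0001 -1.    ] [0.6061 0.3943 0.2757] 0.0858380158107961
red 3224 [ 0.557  -0.1481  0.1955] [[ 0.5453 -0.1573  0.1861]
 [ 0.5686 -0.1423  0.1992]] [328.3099 322.469 ] ((0.5569085478782654, -0.15074947476387024), (0.024628063663840294, 0.018102694302797318), 0.8063258528709412)
140 357 [ 0.5038 -0.1408  0.2249] [ 0.5124 -0.1405  0.2428]
170 321 [ 0.5015 -0.1452  0.1983] [ 0.512  -0.1446  0.2246]
195 301 [ 0.5082 -0.1411  0.1904] [ 0.5149 -0.1515  0.2127]
215 302 [ 0.5144 -0.1437  0.186 ] [ 0.5148 -0.1545  0.1896]
440 300 [ 0.6022 -0.1386  0.1883] [ 0.6003 -0.1506  0.1998]
460 313 [ 0.6064 -0.1385  0.1982] [ 0.5999 -0.1455  0.2192]
480 324 [ 0.6133 -0.1415  0.2003] [ 0.5999 -0.1372  0.2313]
```

View pics/w4.png

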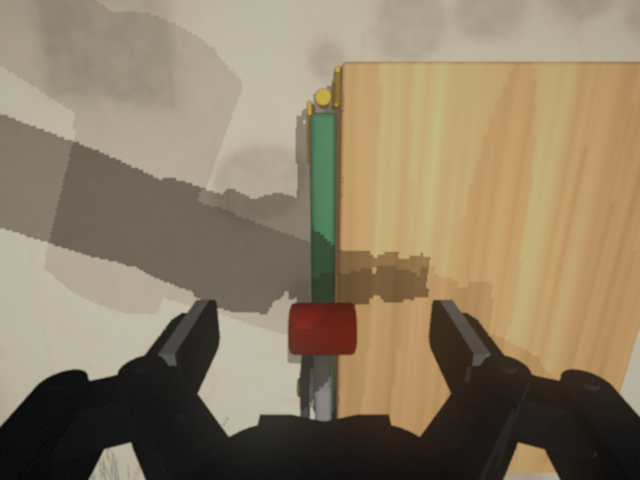

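>>> play_rows:
  rows:
    - [[-1, 0, 0, 0.5, 0], [1, 0, 0, 0.5, 0], [1, 0, 0, 0.5, 0], [1, 0, 0, 0.5, 0], [1, 0, 0, 0.5, 0], [1, 0, 0, 0.5, 0], [1, 0, 0, 0.5, 0], [1, 0, 0, 0.5, 0]]
  force: 30

```text
time_s: 5.8
position: [0.5565, -0.1508, 0.133]
eef_rot: [[0.999, 0.034, -0.001], [0.034, -0.999, 0.0], [-0.001, -0.0, -1.0]]
ft_force: [-4.0, 1.2, 2.5]
opening: 0.0255
```

```bash
python3 -c "
from h import *
p,P,d=look('w5')
for v in range(310,400,8): print(v,[P[v,u].round(3).tolist() for u in (290,300,325,345,355)])"
```

```text
5.8 [ 0.5565 -0.1508  0.133 ] [-0.3925  0.4248 -0.2189  0.9278 -0.0002  1.1439] [ 0.9994  0.0343 -0.0008  0.0343 -0.9994  0.0001 -0.0008 -0.0002 -1.    ] [-3.9557  1.2315  2.5239] 0.02545271291053987
red 3659 [ 0.557  -0.1479  0.1951] [[ 0.5448 -0.1574  0.1856]
 [ 0.5692 -0.1422  0.1989]] [335.6633 323.8021] ((0.5569871664047241, -0.15079589188098907), (0.02556200698018074, 0.01852094568312168), 1.590532660484314)
310 [[0.544, -0.143, 0.187], [0.548, -0.144, 0.185], [0.557, -0.143, 0.186], [0.565, -0.143, 0.186], [0.57, -0.146, 0.179]]
318 [[0.544, -0.143, 0.192], [0.548, -0.144, 0.19], [0.557, -0.143, 0.192], [0.565, -0.142, 0.192], [0.568, -0.143, 0.191]]
326 [[0.545, -0.144, 0.195], [0.548, -0.145, 0.194], [0.557, -0.144, 0.194], [0.564, -0.144, 0.195], [0.568, -0.144, 0.194]]
334 [[0.545, -0.147, 0.196], [0.548, -0.147, 0.197], [0.557, -0.147, 0.196], [0.564, -0.146, 0.197], [0.568, -0.146, 0.196]]
342 [[0.545, -0.15, 0.197], [0.548, -0.149, 0.198], [0.557, -0.149, 0.198], [0.565, -0.149, 0.198], [0.568, -0.149, 0.197]]
350 [[0.545, -0.152, 0.199], [0.549, -0.152, 0.198], [0.557, -0.151, 0.199], [0.565, -0.152, 0.198], [0.568, -0.152, 0.197]]
358 [[0.545, -0.157, 0.196], [0.549, -0.156, 0.198], [0.558, -0.155, 0.198], [0.565, -0.155, 0.198], [0.569, -0.156, 0.197]]
366 [[0.529, -0.312, 0.001], [0.539, -0.312, 0.0], [0.559, -0.179, 0.172], [0.572, -0.215, 0.125], [0.578, -0.214, 0.125]]
374 [[0.529, -0.322, 0.001], [0.539, -0.322, -0.0], [0.559, -0.189, 0.165], [0.572, -0.22, 0.126], [0.578, -0.22, 0.125]]
382 [[0.529, -0.332, 0.001], [0.547, -0.197, 0.161], [0.559, -0.195, 0.163], [0.573, -0.226, 0.125], [0.579, -0.225, 0.126]]
390 [[0.529, -0.342, 0.0], [0.547, -0.201, 0.162], [0.559, -0.202, 0.161], [0.573, -0.233, 0.124], [0.579, -0.231, 0.126]]
398 [[0.529, -0.352, 0.001], [0.547, -0.206, 0.162], [0.56, -0.21, 0.157], [0.573, -0.239, 0.125], [0.579, -0.237, 0.127]]
```

View pics/w5.png

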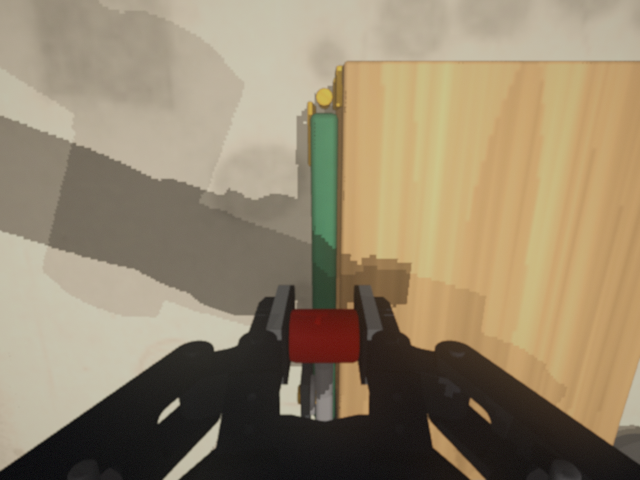

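>>> play_rows:
  rows:
    - [[1, 0, -0.25, 0.43, 0], [1, 0, -0.46, 0.87, 0], [1, 0, -0.6, 1.3, 0], [1, 0, -0.75, 1.65, 0], [1, 0, -0.82, 1.92, 0], [1, 0, -0.82, 1.92, 0], [1, 0, -0.82, 1.92, 0], [1, 0, -0.82, 1.92, 0], [1, 0, -0.82, 1.92, 0]]

```text
time_s: 6.75
position: [0.5562, -0.1431, 0.1137]
eef_rot: [[0.999, 0.034, -0.001], [0.034, -0.999, -0.001], [-0.001, 0.001, -1.0]]
ft_force: [-5.4, -1.0, 5.7]
opening: 0.0254
```

```bash
python3 -c "
from h import *
p,P,d=look('w6')
t,dd=arm.camera('top')
i=arm.camera_info('top');v,u=np.mgrid[:480,:640]
Q=(np.stack([(u-i['cx'])/i['fx']*dd,(v-i['cy'])/i['fy']*dd,dd,np.ones_like(dd)],-1)@np.array(i['extrinsics']).T)[...,:3]
m=(abs(Q[...,0]-.56)<.025)&(Q[...,1]<-.25)&(Q[...,1]>-.33)&(Q[...,2]>.14)
for r in Q[m][::4]: print(r)
"
```

```text
6.75 [ 0.5562 -0.1431  0.1137] [-0.3797  0.4386 -0.2508  0.8819 -0.0011  1.1572] [ 0.9994  0.0339 -0.0009  0.0339 -0.9994 -0.0008 -0.001   0.0007 -1.    ] [-5.3578 -1.0455  5.7402] 0.02541890220670399
red 3707 [ 0.5566 -0.1402  0.1776] [[ 0.5444 -0.1498  0.169 ]
 [ 0.5689 -0.1344  0.1813]] [338.4052 323.631 ] ((0.5566520094871521, -0.14368455111980438), (0.025257522240281105, 0.011193672195076942), 2.7694127559661865)
[ 0.5749 -0.2965  0.146 ]
[ 0.5714 -0.2775  0.1605]
[ 0.5716 -0.2865  0.1567]
[ 0.5712 -0.2949  0.1583]
[ 0.5692 -0.2752  0.1612]
[ 0.5691 -0.2839  0.16  ]
[ 0.5664 -0.2898  0.1811]
[ 0.5663 -0.2613  0.1705]
[ 0.5656 -0.2694  0.1744]
[ 0.5647 -0.2772  0.1804]
[ 0.5646 -0.2879  0.1787]
[ 0.5686 -0.3011  0.1422]
[ 0.5643 -0.2571  0.1697]
[ 0.5641 -0.2655  0.1701]
[ 0.5629 -0.2732  0.1781]
[ 0.5628 -0.2817  0.1775]
[ 0.5624 -0.2899  0.1787]
[ 0.5619 -0.2503  0.1736]
[ 0.5619 -0.259   0.1715]
[ 0.5611 -0.2669  0.1771]
[ 0.5611 -0.2777  0.1746]
[ 0.5603 -0.2855  0.1796]
[ 0.5596 -0.2934  0.1838]
[ 0.5603 -0.2549  0.1683]
[ 0.5597 -0.2632  0.1711]
[ 0.5591 -0.2712  0.1748]
[ 0.5586 -0.2794  0.177 ]
[ 0.5582 -0.2899  0.1778]
[ 0.5583 -0.2507  0.1673]
[ 0.5575 -0.2587  0.173 ]
[ 0.5575 -0.2673  0.1711]
[ 0.5601 -0.2786  0.1449]
[ 0.56   -0.2875  0.1434]
[ 0.5592 -0.2955  0.1488]
[ 0.5582 -0.2766  0.143 ]
[ 0.5574 -0.2847  0.148 ]
[ 0.5574 -0.2936  0.1458]
[ 0.5555 -0.276   0.1473]
[ 0.5546 -0.2839  0.1544]
[ 0.5542 -0.2923  0.1561]
[ 0.5538 -0.3006  0.1578]
[ 0.5524 -0.2816  0.1546]
[ 0.5519 -0.2898  0.1577]
[ 0.5516 -0.2984  0.1578]
[ 0.5502 -0.2792  0.156 ]
[ 0.55   -0.2878  0.1559]
[ 0.5498 -0.2964  0.1558]
[ 0.5481 -0.277   0.1559]
[ 0.5479 -0.2856  0.1558]
[ 0.5478 -0.2944  0.1542]
[ 0.5471 -0.2759  0.1448]
[ 0.5468 -0.2846  0.1449]
```

>>> play_rows:
  rows:
    - [[1, -0.29, 0, 0, 2], [1, -0.72, -0.03, 0, 5], [1, -1.28, -0.1, 0, 9], [1, -1.85, -0.21, 0, 13], [1, -2.4, -0.36, 0, 17], [1, -2.94, -0.55, 0, 21], [1, -3.47, -0.77, 0, 25], [1, -3.98, -1.03, 0, 29], [1, -4.47, -1.32, 0, 33], [1, -4.94, -1.65, 0, 37], [1, -5.27, -1.92, 0, 40], [1, -5.49, -2.11, 0, 42]]

```text
time_s: 8.05
position: [0.5017, -0.1244, 0.114]
eef_rot: [[0.764, -0.645, 0.001], [-0.645, -0.764, -0.002], [0.002, 0.001, -1.0]]
ft_force: [-1.2, -2.2, 2.4]
opening: 0.0256
```

```bash
python3 -c "
from h import *
look('w7')"
```

```text
8.05 [ 0.5017 -0.1244  0.114 ] [-0.3851  0.3387 -0.4061  0.824  -0.0012  1.8865] [ 0.7644 -0.6448  0.0013 -0.6448 -0.7644 -0.0018  0.0022  0.0005 -1.    ] [-1.1937 -2.1589  2.3627] 0.02558577253486597
red 3629 [ 0.5036 -0.1218  0.1779] [[ 0.4915 -0.1333  0.1696]
 [ 0.5149 -0.1112  0.1815]] [338.5158 323.612 ] ((0.5014215111732483, -0.12442098557949066), (0.011229272931814194, 0.025192052125930786), 50.66722106933594)
```

View pics/w7.png

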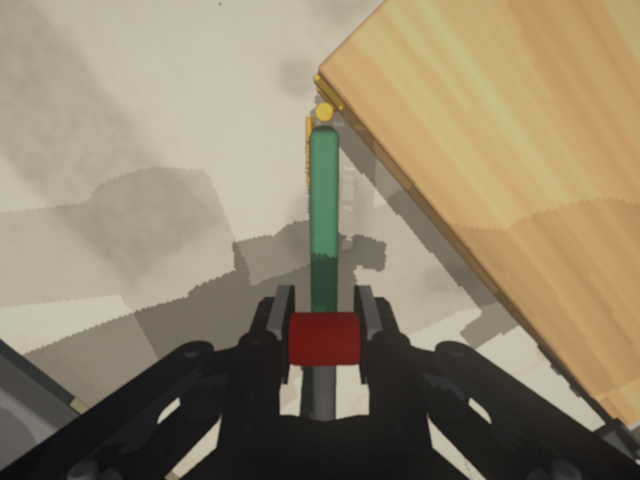

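The gate is open about 42°, with its green frame running vertically in the image to the hinge at (322,110), and the grip is still held at (325,338). I'll repeat the same arc.

>>> play_rows:
  rows:
    - [[1, -0.29, 0, 0, 2], [1, -0.72, -0.03, 0, 5], [1, -1.28, -0.1, 0, 9], [1, -1.85, -0.21, 0, 13], [1, -2.4, -0.36, 0, 17], [1, -2.94, -0.55, 0, 21], [1, -3.47, -0.77, 0, 25], [1, -3.98, -1.03, 0, 29], [1, -4.47, -1.32, 0, 33], [1, -4.94, -1.65, 0, 37], [1, -5.27, -1.92, 0, 40], [1, -5.49, -2.11, 0, 42]]

```text
time_s: 9.3
position: [0.4738, -0.0732, 0.1141]
eef_rot: [[0.136, -0.991, 0.002], [-0.991, -0.136, -0.002], [0.003, -0.002, -1.0]]
ft_force: [-1.6, -4.1, 3.4]
opening: 0.0253
```

```bash
python3 -c "
from h import *
look('w8')"
```

```text
9.3 [ 0.4738 -0.0732  0.1141] [-0.3062  0.2742 -0.4999  0.794  -0.0017  2.6988] [ 0.1362 -0.9907  0.002  -0.9907 -0.1362 -0.0024  0.0027 -0.0017 -1.    ] [-1.6162 -4.1335  3.4197] 0.025283172876024714
red 3650 [ 0.4765 -0.0722  0.1781] [[ 0.4667 -0.0843  0.1698]
 [ 0.4829 -0.0602  0.1817]] [338.757  324.2647] ((0.47324419021606445, -0.0726439356803894), (0.011971957981586456, 0.025112241506576538), 7.218628883361816)
```

>>> play_rows:
  rows:
    - [[1, 0, 0, 0, 0], [1, 0, 0, 0, 0], [1, 0, 0.22, -0.6, 0], [1, 0, 0.46, -1.1, 0], [1, 0, 0.7, -1.6, 0], [1, 0, 0.8, -1.85, 0], [1, 0, 0.8, -1.85, 0], [-1, 0, 0.8, -1.85, 0], [-1, 0, 0.8, -1.85, 0], [-1, 0, 0.8, -1.85, 0], [-1, 0, 0.8, -1.85, 0], [-1, 0, 0.8, -1.85, 0]]

```text
time_s: 10.55
position: [0.4645, -0.0729, 0.1321]
eef_rot: [[0.139, -0.99, -0.0], [-0.99, -0.139, 0.0], [-0.0, 0.0, -1.0]]
ft_force: [0.0, 0.3, -0.9]
opening: 0.0857
```

>>> play_rows:
  rows:
    - [[-1, 0, 0, -2, 0], [-1, 0, 0, -5, 0], [-1, 0, 0, -9, 0], [-1, 0, 0, -13, 0], [-1, 0, 0, -13, 0], [-1, 0, 0, -13, 0], [-1, 0, 0, -13, 0]]

```text
time_s: 11.25
position: [0.4639, -0.0729, 0.261]
eef_rot: [[0.139, -0.99, -0.002], [-0.99, -0.139, 0.001], [-0.001, 0.002, -1.0]]
ft_force: [0.7, -0.1, 0.2]
opening: 0.0852
```

```bash
python3 -c "
from h import *
p,P,d=look('w9')
t,dd=arm.camera('top');cv2.imwrite('pics/t9.png',t[:,:,::-1])
for q in ['back_stamp_mid','pigment_jar_4_mid','pigment_jar_5_mid']: print(q,[r['location'] for r in arm.spot_in(q,'top')[:1]])
g=(P[...,2]>.11)&(P[...,2]<.13)&(p[...,1]>p[...,0]*1.3)
print(cv2.minAreaRect(P[g][:,:2].astype('float32')))
for v in range(150,480,30): print(v,[P[v,u].round(3).tolist() for u in (305,320,335)])
"
```

```text
11.25 [ 0.4639 -0.0729  0.261 ] [-0.3132  0.1405 -0.2722  1.1602  0.0001  2.6892] [ 0.1387 -0.9903 -0.0019 -0.9903 -0.1387  0.0007 -0.001   0.0018 -1.    ] [ 0.6501 -0.0773  0.1564] 0.0852367422618367
red 892 [ 0.4673 -0.0723  0.1965] [[ 0.4583 -0.0842  0.1898]
 [ 0.4745 -0.0604  0.1993]] [230.5818 324.7657] ((0.4660774767398834, -0.0726439505815506), (0.01710433140397072, 0.025058453902602196), 7.945864677429199)
back_stamp_mid [[0.4346, -0.4684, 0.0548]]
pigment_jar_4_mid []
pigment_jar_5_mid [[0.6438, 0.1643, 0.0622]]
((0.5018612146377563, -0.0683899074792862), (0.08685164898633957, 0.011539685539901257), 6.828254222869873)
150 [[0.502, -0.044, -0.001], [0.515, -0.062, 0.123], [0.507, -0.079, 0.0]]
180 [[0.467, -0.049, 0.001], [0.49, -0.065, 0.124], [0.472, -0.084, 0.001]]
210 [[0.43, -0.053, 0.001], [0.463, -0.069, 0.122], [0.435, -0.09, 0.0]]
240 [[0.391, -0.058, 0.001], [0.461, -0.07, 0.198], [0.462, -0.08, 0.198]]
270 [[0.35, -0.063, 0.0], [0.423, -0.075, 0.164], [0.356, -0.102, 0.001]]
300 [[0.306, -0.068, -0.0], [0.393, -0.079, 0.157], [0.313, -0.108, 0.001]]
330 [[0.261, -0.074, -0.0], [0.363, -0.083, 0.157], [0.266, -0.115, 0.0]]
360 [[0.213, -0.08, 0.001], [0.332, -0.087, 0.156], [0.218, -0.122, 0.0]]
390 [[0.15, -0.087, -0.012], [0.151, -0.11, -0.015], [0.15, -0.133, -0.02]]
420 [[0.475, -0.067, 0.37], [0.11, -0.115, 0.001], [0.476, -0.073, 0.37]]
450 [[0.475, -0.067, 0.379], [0.475, -0.07, 0.378], [0.476, -0.073, 0.379]]
```

View pics/w9.png

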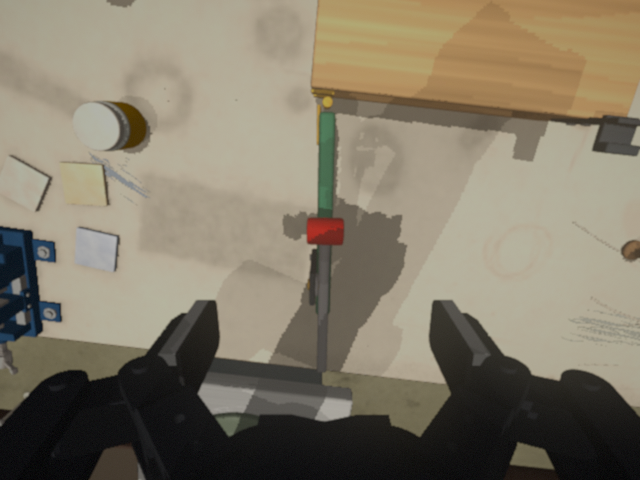

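```bash
python3 -c "
from workcell import arm
print(abs(arm.observe()['joint_velocities']).max());print(arm.job_done())"
```

```text
0.00783225936888253
the job is handed in; nothing more can be done
None
```

The latch is released, the gate stands open, and the job is handed in at about 11.3 s. No verdict came back. I pinched the red grip, pressed it down to about 0.28 rad (estimated) with the gate still shut, and swung the gate in two 42° arcs. I then brought the lever back up, opened the fingers and lifted clear.

**Last checks**
- **Gate:** it stands at roughly 82–84° (about 1.45 rad), from the wrist camera.
- **Bar:** it is level. Its top reads 157, 157 and 156 mm along its length, and the top of the red grip is back at about 198 mm.
- **Robot:** it is clear of everything, with the fingers open and force readings below 1 N.
- **Stamp and purple jar:** both read within about 5 mm of where they started.
- **Yellow jar:** the detector missed it in the last top picture, but it shows upright in the wrist picture.
- **Cup:** no camera ever saw it, so I could not check it directly. The arm never went into the locker.

**What went wrong or disagreed**
- **First pinch:** it closed on nothing. The wrist camera's depth put the shut fingertips about 39 mm behind the stated tool point, so I went 39 mm lower on the second try and the grip held.
- **Thumb grip location:** the networks' positions for it were wrong, so I used the red colour and depth instead.

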